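# Tip the kiln props out of the flip-top bin

## Task

Slide the empty tray under the front of the tip-over bin, then swing the bin right over by its crank handle so that its flap lid falls open and all five kiln props drop into the tray. Turn the bin back upright with the flap shut, leave the tray flat on the bench with all the props in it, and do not disturb the plaster pieces and the bowl nearby.

Things in the scene. Friction and masses are not known exactly. Their poses are not given: they have to be found in the camera images.
- stand: Dark steel stand fixed to the bench. Origin on the bench below the middle of the bin's axle, z up. Axle along stand x, 180 mm up; the bin tips towards +y; crank at the -x end. Base plate and two uprights (x = +/-63, y = -100 mm, 192 mm high) stand behind; arms 10 mm thick run forward from them to the axle, so the bench under the bin is clear for y above -75 mm.
- bin (a joint): Angle of the aluminium tip-over bin: 0 = upright (stop), grows as it tips to the stand's +y side, 2.6 rad = right over (stop). Stiff axle: takes 3 to 5 N at the handle, stays where left. Box 110 mm (along the axle) x 104 x 88, walls 4 mm, from 45 mm below to 43 mm above the axle; the flap covers its open top.
- bin_handle (a point): Grip point on the crank's bar: steel, 14 mm thick, parallel to the axle, 118 mm along stand -x from the bin's middle (bar free from x = -82 to -157 mm). It circles the axle at 80 mm: bin upright, it is 77 mm behind (-y) and 21 mm above the axle; tipping takes it over the top to 16 degrees above level on the +y side. Its axes turn with the bin.
- flap (a joint): Opening of the bin's flap lid (112 x 106 x 4 mm, 90 g) relative to the bin: 0 = shut, up to 1.9 rad. Hinged freely on the bin's rear (stand -y) top edge: it falls open by itself when the bin is tipped well past a right angle, hangs straight down, and falls shut as the bin is turned back.
- flap_edge (a point): Middle of the flap's free edge (on the stand's +y side when shut). With the bin right over the flap hangs about 66 mm in front (+y) of the axle, its edge some 60 mm above the bench, and the props drop from 20 mm behind to 70 mm in front of the axle, over 110 mm along the axle.
- tray: Loose grey plastic tray 170 (x) x 160 (y) x 45 mm high, walls and floor 5 mm, 0.4 kg, slides easily. Origin under its centre, z up. A grip tab stands outside its +y wall: 60 mm long in x, 10 mm thick (y = 80 to 90 mm), top at 61 mm (the wall, y = 75 to 80, adds to it below 45 mm). Starts empty on the stand's +y side, tab away from the bin, at most partly under it.
- prop0_center (a point): Centre of kiln prop 1 of 5, alike: white ceramic cylinder, 24 mm diameter x 34 mm long, about 35 g. Starts standing inside the shut bin (not to be seen from outside).
- prop0: The same kiln prop: origin at the centre of one end face, z along its axis.
- prop1_center (a point): Centre of kiln prop 2 of 5, alike: white ceramic cylinder, 24 mm diameter x 34 mm long, about 35 g. Starts standing inside the shut bin (not to be seen from outside).
- prop1: The same kiln prop: origin at the centre of one end face, z along its axis.
- prop2_center (a point): Centre of kiln prop 3 of 5, alike: white ceramic cylinder, 24 mm diameter x 34 mm long, about 35 g. Starts standing inside the shut bin (not to be seen from outside).
- prop2: The same kiln prop: origin at the centre of one end face, z along its axis.
- prop3_center (a point): Centre of kiln prop 4 of 5, alike: white ceramic cylinder, 24 mm diameter x 34 mm long, about 35 g. Starts standing inside the shut bin (not to be seen from outside).
- prop3: The same kiln prop: origin at the centre of one end face, z along its axis.
- prop4_center (a point): Centre of kiln prop 5 of 5, alike: white ceramic cylinder, 24 mm diameter x 34 mm long, about 35 g. Starts standing inside the shut bin (not to be seen from outside).
- prop4: The same kiln prop: origin at the centre of one end face, z along its axis.
- mould: Bystander: plaster mould, block 120 x 100 x 45 mm with a round waisted boss on top, 75 mm high in all; origin under its centre.
- bowl: Bystander: white bowl, 100 mm across, 50 mm high; origin under its centre.
- block: Bystander: plaster block 90 x 70 x 70 mm; origin under its centre.
Not all that is in view belongs to the job. Of the things shaped like the tray, the grey one is meant.

How it is judged:
On the way:
1. the bin is tipped well past a right angle and its flap hangs open (value of joint bin above 1.9 rad and value of joint flap above 0.25 rad), for 0.2 s.
At the end, for the whole second after the job is handed in: All five props lie at rest inside the tray; the tray stands flat on the bench, at rest (tilt under 0.08 rad, lifted less than 8 mm); the bin is back upright within 0.2 rad and its flap shut within 0.15 rad (x of prop0_center in the frame of tray between -0.082 and 0.082 m and y of prop0_center in the frame of tray between -0.077 and 0.077 m and z of prop0_center in the frame of tray between 0 and 0.06 m and linear speed of each of prop0, prop1, prop2, prop3, prop4 below 0.03 m/s and x of prop1_center in the frame of tray between -0.082 and 0.082 m and y of prop1_center in the frame of tray between -0.077 and 0.077 m and z of prop1_center in the frame of tray between 0 and 0.06 m and x of prop2_center in the frame of tray between -0.082 and 0.082 m and y of prop2_center in the frame of tray between -0.077 and 0.077 m and z of prop2_center in the frame of tray between 0 and 0.06 m and x of prop3_center in the frame of tray between -0.082 and 0.082 m and y of prop3_center in the frame of tray between -0.077 and 0.077 m and z of prop3_center in the frame of tray between 0 and 0.06 m and x of prop4_center in the frame of tray between -0.082 and 0.082 m and y of prop4_center in the frame of tray between -0.077 and 0.077 m and z of prop4_center in the frame of tray between 0 and 0.06 m and height (world z) of tray below 0.008 m and angle between tray's own z axis and vertical below 0.08 rad and linear speed of tray below 0.02 m/s and value of joint bin below 0.2 rad and value of joint flap below 0.15 rad); the robot touches nothing.
It fails at once if the bystander mould is shifted by more than 30 mm (distance of mould from where it was at the start of the episode above 0.03 m).
It fails at once if the bystander bowl is shifted by more than 30 mm (distance of bowl from where it was at the start of the episode above 0.03 m).
It fails at once if the bystander block is shifted by more than 30 mm (distance of block from where it was at the start of the episode above 0.03 m).
It also fails if it takes over 64 s, if anything falls off the work surface, if the arm or the gripper's body presses on something with over 40 N, if the wrist force passes 120 N, or if a joint passes its speed limit or range.

## Robot

A 6-joint arm with a two-finger parallel gripper is mounted at the origin on the work surface. World frame = base frame: x ahead of the robot, y to its left, z up, the work surface at z = 0. Lengths are in m, angles in rad, forces in N, time in s.
With the tool pointing down it reaches from about 0.35 to 0.975 m from the base axis. Payload 4.9 kg.
Tool frame: the origin (TCP) lies midway between the tips of the shut fingers; the grasp point (between the pads) lies 19 mm behind it; z points along the fingers, y is the line along which they close (so a half turn about z gives the same grasp; the last joint's range is limited). The gripper opens to 85 mm and grips with 20 to 120 N. Pads are 22 mm wide; open, the fingers measure 114 mm over their backs; the gripper's body (76 mm by 85 mm) begins 54 mm behind the grasp point. The pads swing forward as they close: fully open they stand 13 mm farther back than shut.
Start: joints at [1.015, 0.053, 1.613, -0, 1.476, -0.119], TCP at [0.264, 0.566, 0.208] pointing down, gripper open.
Joint ranges: [-3.01, 3.01], [-1.01, 2.22], [0.06, 2.58], [-1.02, 4.17], [0.09, 2.62], [-3.14, 3.14]. Speed limits (rad/s): [2.57, 2.57, 3.14, 3.14, 3.14, 3.14].

## Interface

Orientations are given as a unit quaternion [w, x, y, z].
In Python, from plant import * gives the robot as it stands.
- The arm moves only by the tool jog_arm, never from a script. Its argument "targets" is a list of rows, each a list of 3 entries, a list of its own where there are three numbers: the shift along the tool's x, y, z in units of 25 mm (1.0 is 25 mm), then the turn, a rotation vector about the tool's x, y, z in units of 8 degrees (1.0 is 8 degrees), then the opening in per cent of the stroke, from 0 (shut) to 100 (fully open). A call has 1 to 8 rows; each row is the pose to reach, as a shift and turn from the pose commanded when the call began, along the tool's axes at that moment; what a row does not reach only later rows make up. A row lasts 1/8 s, in which the tool goes at most 62.5 mm and 10.7 degrees, less where a joint would pass 70% of its speed; a pose out of reach is approached as far as the arm can. A call with a gripper value outside its range is refused whole. The fingers move at their own pace and stop on an object; the grip force is fixed at half the most. Time passes only in rows, so rows that repeat a pose let the fingers close. It gives the time, the measured TCP pose, the force, the opening and the grip force at its end, in the units of the state.
- state(): the state, without advancing time (a new reading comes with each control period).
- grab_frame(name): name is "scene" or "top" or "wrist"; returns (picture, depth): 420x560x3 uint8, red, green, blue; 420x560 float32, m along the optical axis (not along the pixel's ray), 0 where there is no reading.
- camera_params(name): a dict with "fovy" (degrees; the focal length in pixels is half the picture's height over the tangent of half this angle, whatever the lens; pixels are square), "cx", "cy" (the principal point, pixels), "rvec" (rotation vector, rad) and "tvec" (3), from world to camera coordinates, as OpenCV has them; the wrist camera has in their place "hand_eye" (4x4, takes a point from camera to tool coordinates, whose origin is the TCP and whose axes are the flange's). Camera axes: x right, y down, z forward; pixel columns grow to the right and rows downward; lengths in m; the calibration is good to about 2 mm. A picture is of the moment at which its call begins: read the wrist's pose just before it. camera_params takes no time and is no camera call.
- job_done(): hands the job in; it is judged then, once.
The state is a dict: "time": time; "joint_pos": joint angles; "joint_vel": joint speeds; "joint_efforts": joint torques, N m; "tool_pos": TCP position; "tool_rot": TCP orientation; "contact_force": force on the tool from outside, world axes, zero at the start; "ft_torque": the same for the moment, N m; "gripper_width": opening from 0.0 (shut) to 1.0 (fully open); "grasp_force": force on a finger pad.
Only numpy, scipy, OpenCV 4.12 (cv2) and the standard library are available. Lean on these libraries where they do the work, as an engineer would, in place of code of your own. Each camera call takes 0.05 s, during which the arm holds its last target. There are 200 camera calls.

## Working session

There is one attempt and no reset: what is moved stays moved. The work goes in short steps, Python scripts to look and compute and a tool call to move; the robot and the scene stay as the last step left them, time stands still between calls to the robot, and variables do not carry over. Pictures are saved under pics/ and viewed, at most 10 in all, crops included, and the job is handed in when it is done.

Besides the shell and the picture viewer there is one more tool, called after "Request:" in YAML: its name, and indented under it one key for each argument. jog_arm: Moves the arm, as the interface text tells. Its arguments: {"type":"object","properties":{"targets":{"type":"array"}},"required":["targets"]}

```bash
ls; mkdir -p pics
python3 - <<'E'
from plant import *
import cv2,numpy as np
for n in("scene","top"):
    p,d=grab_frame(n); cv2.imwrite(f"pics/{n}0.png",p[:,:,::-1]); np.save(f"pics/{n}0.npy",d)
    print(n,camera_params(n))
print(camera_params("wrist")); print(state())
E
```

```text
pics
scene {'fovy': 56.059012333692976, 'cx': 288.8502821972964, 'cy': 209.1066203532247, 'rvec': array([ 2.02980159,  1.29001808, -0.58060576]), 'tvec': array([-0.18773111, -0.22597749,  1.52271747])}
top {'fovy': 46.77048420667641, 'cx': 277.8178022192168, 'cy': 206.22106614320788, 'rvec': array([ 2.15904473, -2.10244   ,  0.21755215]), 'tvec': array([-0.08119079,  0.56252191,  1.48879606])}
{'fovy': 69.6019590603975, 'cx': 282.5384481519549, 'cy': 210.85051250938002, 'hand_eye': array([[-8.31334717e-06, -9.45497753e-01, -3.25628622e-01,
         8.41215970e-02],
       [ 9.99999836e-01, -1.94402910e-04,  5.38939628e-04,
        -7.28844541e-05],
       [-5.72869359e-04, -3.25628565e-01,  9.45497599e-01,
        -1.67919738e-01],
       [ 0.00000000e+00,  0.00000000e+00,  0.00000000e+00,
         1.00000000e+00]])}
{'time': 0.1, 'joint_pos': array([ 1.01498175e+00,  5.32929690e-02,  1.61416594e+00, -1.89088832e-05,
        1.47597090e+00, -1.18997072e-01]), 'joint_vel': array([-0.00067308, -0.00070165, -0.00357448, -0.0008687 ,  0.00205347,
        0.00045181]), 'joint_efforts': array([-2.12844693e-04, -3.94905460e+01, -3.71363354e+01, -1.52633365e-04,
        3.93009585e-03, -1.44249634e-05]), 'tool_pos': array([0.26409383, 0.56579658, 0.20647914]), 'tool_rot': array([-2.95204266e-04,  2.16675481e-01,  9.76243255e-01, -8.69896469e-04]), 'contact_force': array([-0.47108956, -0.1768922 , -1.75150615]), 'ft_torque': array([ 0.03596168,  0.00794339, -0.00993993]), 'grasp_force': 0.0, 'gripper_width': 0.9993191937734818}
```

View pics/scene0.png

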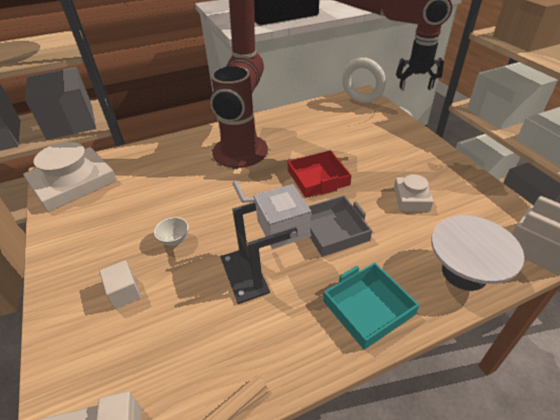

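View pics/top0.png

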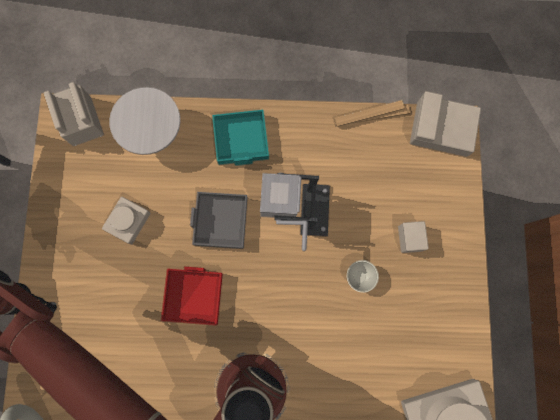

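The scene view shows the grey tray at (338,224) beside the bin at (283,208). In the top view the tray is at (220,220), the bin at (281,195), the stand base at (316,207) and the crank bar at (305,237). The stand's +y is about world +y and the crank points towards the robot.

```bash
cat > h.py <<'E'
import numpy as np,cv2
from scipy.spatial.transform import Rotation as R
from plant import *
def cam(n,st=None):
    c=camera_params(n)
    if n=="wrist":
        q=st["tool_rot"]; T=np.eye(4); T[:3,:3]=R.from_quat(np.r_[q[1:],q[0]]).as_matrix(); T[:3,3]=st["tool_pos"]
        M=T@c["hand_eye"]; Rw,o=M[:3,:3],M[:3,3]
    else:
        Rw=cv2.Rodrigues(c["rvec"])[0].T; o=-Rw@c["tvec"]
    return c,Rw,o
def cloud(n,d,st=None):
    c,Rw,o=cam(n,st); f=210/np.tan(np.radians(c["fovy"]/2))
    v,u=np.mgrid[:420,:560]
    P=np.dstack([(u-c["cx"])/f*d,(v-c["cy"])/f*d,d])@Rw.T+o
    P[d==0]=np.nan
    return P
def rect(xy):
    r=cv2.minAreaRect((np.asarray(xy)*1000).astype(np.float32)); return [np.round(r[0],1),np.round(r[1],1),round(r[2],1)]
E
python3 - <<'E'
from h import *
P=cloud("top",np.load("pics/top0.npy"))
def sub(x0,x1,y0,y1,z0,z1):
    A=P[y0:y1,x0:x1].reshape(-1,3); A=A[(A[:,2]>z0)&(A[:,2]<z1)]; return A
print("bench z",np.nanmedian(P[250:300,240:330,2]))
A=sub(190,247,185,255,.034,.055); print("tray rim",rect(A[:,:2]),len(A),np.median(A[:,2]))
A=sub(180,247,185,255,.055,.07); print("tab",A.mean(0) if len(A) else 0,len(A), rect(A[:,:2]))
A=sub(255,310,165,225,.215,.24); print("bin top",rect(A[:,:2]),len(A),np.median(A[:,2]))
A=sub(275,335,170,245,.002,.02); print("base",rect(A[:,:2]),len(A),np.median(A[:,2]))
A=sub(298,312,222,252,.15,.25); print("bar",rect(A[:,:2]),len(A),A.mean(0))
A=sub(303,335,170,240,.15,.25); print("uprights+bar",rect(A[:,:2]),len(A))
A=sub(320,335,170,240,.17,.25); print("upr",rect(A[:,:2]),len(A),np.round(A[::6],3))
for n,b in dict(mould=(100,155,190,245,.03,.1),bowl=(340,385,255,297,.02,.1),block=(395,432,215,255,.05,.09),red=(155,225,260,330,.02,.1)).items():
    A=sub(*b); print(n,rect(A[:,:2]),len(A))
E
```

```text
bench z -0.00036506409015824026
tray rim [array([519.7, 123.4]), array([169.8, 171.4]), 87.7] 413 0.043860949455834186
tab [0.52124943 0.2030633  0.06089078] 60 [array([521.2, 203.1]), array([10.9, 57.6]), 88.0]
bin top [array([569.5, -69.5]), array([111.4, 112.9]), 87.9] 1527 0.2275933353759989
base [array([ 575.7, -155.4]), array([251.3, 193.4]), 0.3] 1458 0.010138840961109175
bar [array([ 457.9, -134.6]), array([37.2, 90.8]), 78.2] 162 [ 0.45683818 -0.13969208  0.20404927]
uprights+bar [array([ 539.1, -158.4]), array([192.6,  44.5]), 0.4] 236
upr [array([0., 0.]), array([0., 0.]), 0.0] 0 []
mould [array([509.5, 417.7]), array([102.6, 119.7]), 63.4] 1223
bowl [array([ 351.7, -332.9]), array([95.9, 96.9]), 43.0] 434
block [array([ 479.7, -497.1]), array([90.1, 71.6]), 6.0] 677
red [array([281.1, 194.4]), array([171.5, 169.9]), 87.3] 579
```

```bash
cat >> h.py <<'E'
YAW=np.radians(-2.1)
def tool_R(alpha=0,yaw=YAW):
    x=np.array([np.cos(yaw),np.sin(yaw),0]); y=np.array([-np.sin(yaw),np.cos(yaw),0]); a=np.radians(alpha)
    z=np.sin(a)*y-np.cos(a)*np.array([0,0,1.]); return np.c_[-x,np.cross(z,-x),z]
def pose(st):
    q=st["tool_rot"]; return np.array(st["tool_pos"]),R.from_quat(np.r_[q[1:],q[0]]).as_matrix()
def jog(p,Rm,base=None):
    p0,R0=base if base else pose(state())
    return np.round(R0.T@(np.array(p)-p0)/.025,2).tolist(),np.round(np.degrees(R.from_matrix(R0.T@Rm).as_rotvec())/8,2).tolist()
E
python3 - <<'E'
from h import *
d=np.load("pics/top0.npy"); P=cloud("top",d); 
A=P.reshape(-1,3)
def s(x,y,z): return A[(A[:,0]>x[0])&(A[:,0]<x[1])&(A[:,1]>y[0])&(A[:,1]<y[1])&(A[:,2]>z[0])&(A[:,2]<z[1])]
B=s((.40,.475),(-.2,-.1),(.17,.22)); print("bar",rect(B[:,:2]),len(B),np.median(B,0),B[:,2].max(), B[:,0].min())
F=s((.50,.64),(-.15,.0),(.222,.24)); print("flap",rect(F[:,:2]),F[:,:2].min(0),F[:,:2].max(0))
T=s((.4,.65),(.02,.22),(.036,.052)); print("rim",rect(T[:,:2]))
print(jog([.521,.203,.12],tool_R()))
E
```

```text
bar [array([ 442.8, -140.3]), array([14. , 64.2]), 87.8] 111 [ 0.44299409 -0.14006057  0.20567884] 0.21377385229520285 0.41067970919155816
flap [array([569.5, -69.6]), array([111.2, 112.9]), 87.9] [ 0.51240056 -0.12526376] [ 0.62774544 -0.01308742]
rim [array([519.6, 121.9]), array([166.6, 171.4]), 87.7]
([-15.45, -8.8, 3.47], [-0.01, -0.0, -2.87])
```

Request:
jog_arm:
  targets:
    - [[-15.45,-8.8,1.5],[0,0,-2.87],60]
    - [[-15.45,-8.8,1.5],[0,0,-2.87],60]
    - [[-15.45,-8.8,1.5],[0,0,-2.87],60]
    - [[-15.45,-8.8,1.5],[0,0,-2.87],60]
    - [[-15.45,-8.8,1.5],[0,0,-2.87],60]
    - [[-15.45,-8.8,1.5],[0,0,-2.87],60]
    - [[-15.45,-8.8,3.4],[0,0,-2.87],60]
    - [[-15.45,-8.8,3.4],[0,0,-2.87],60]

```text
time: 1.1
tool_pos: [0.5212, 0.2009, 0.1202]
tool_rot: [-0.001, 0.019, 1.0, -0.001]
contact_force: [-0.5, 0.3, 0.3]
gripper_width: 0.6
grasp_force: 0.0
```

Run:
```python
from h import *
st=state(); p,d=grab_frame("wrist"); cv2.imwrite("pics/w1.png",p[:,:,::-1]); P=cloud("wrist",d,st); A=P.reshape(-1,3)
print(st["tool_pos"],st["time"],st["joint_pos"])
T=A[(A[:,2]>.054)&(A[:,2]<.066)&(abs(A[:,0]-.52)<.06)&(abs(A[:,1]-.2)<.03)]
print(len(T)); 
if len(T)>5: print(rect(T[:,:2]))
print(jog([.5215,.203,.031],tool_R()))
```

```text
[0.5212011  0.20087889 0.12015874] 1.1 [ 2.34771956e-01 -3.25610791e-02  1.84842684e+00 -2.51934946e-04
  1.32884005e+00 -1.29710798e+00]
912
[array([524.1, 202.1]), array([10. , 59.8]), 87.5]
([-0.03, 0.17, 3.47], [-0.03, -0.04, -0.02])
```

Request:
jog_arm:
  targets:
    - [[-0.1,0.1,1.8],[0,0,0],50]
    - [[-0.1,0.1,3.5],[0,0,0],50]
    - [[-0.1,0.1,3.5],[0,0,0],50]
    - [[-0.1,0.1,3.5],[0,0,0],0]
    - [[-0.1,0.1,3.5],[0,0,0],0]
    - [[-0.1,0.1,3.5],[0,0,0],0]
    - [[-0.1,0.1,3.5],[0,0,0],0]
    - [[-0.1,0.1,3.5],[0,0,0],0]

```text
time: 2.15
tool_pos: [0.5254, 0.2065, 0.0373]
tool_rot: [0.002, 0.018, 1.0, 0.001]
contact_force: [-0.7, 0.4, 6.3]
gripper_width: 0.0
grasp_force: 3.2
```

Run:
```python
from h import *
st=state(); print(st["gripper_width"],st["grasp_force"],st["tool_pos"])
p,d=grab_frame("wrist"); p2,d2=grab_frame("scene")
cv2.imwrite("pics/w2.png",np.hstack([cv2.resize(p,(400,300)),cv2.resize(p2[120:320,220:487],(400,300))])[:,:,::-1])
st=state();print(st["gripper_width"],st["grasp_force"],st["tool_pos"])
```

```text
0.0001023501156143483 3.2087454713291663 [0.52541772 0.20645644 0.03733269]
0.0009317727560501522 3.221131396385317 [0.52542607 0.20644557 0.03733025]
```

View pics/w2.png

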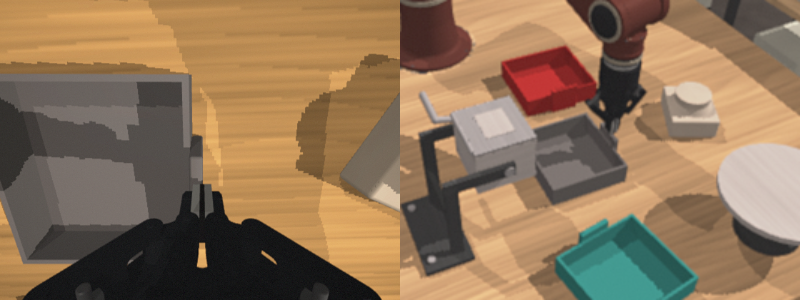

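Wrist view: fingers shut at (202,215), right next to the tab strip (196,150); it is not clear that the tab is between them. I'll check the tray pose in depth.

Run:
```python
from h import *
st=state(); p,d=grab_frame("wrist"); A=cloud("wrist",d,st).reshape(-1,3)
s=lambda z0,z1,x0,x1,y0,y1: A[(A[:,2]>z0)&(A[:,2]<z1)&(A[:,0]>x0)&(A[:,0]<x1)&(A[:,1]>y0)&(A[:,1]<y1)]
T=s(.052,.068,.40,.51,.17,.23); print(len(T),rect(T[:,:2]),T.min(0),T.max(0))
T=s(.038,.05,.40,.50,.0,.25); print(rect(T[:,:2]),T.min(0),T.max(0))
cv2.imwrite("pics/w3.png",cv2.resize(p[200:420,180:400],(600,600))[:,:,::-1])
```

```text
651 [array([502. , 202.8]), array([ 9.6, 16. ]), 88.1] [0.49392217 0.19788031 0.05203517] [0.50996193 0.20780926 0.06437995]
[array([467.3, 124.7]), array([166.3,  65.4]), 90.0] [0.4345309  0.04159648 0.03800324] [0.49998534 0.20785414 0.04997738]
```

View pics/w3.png

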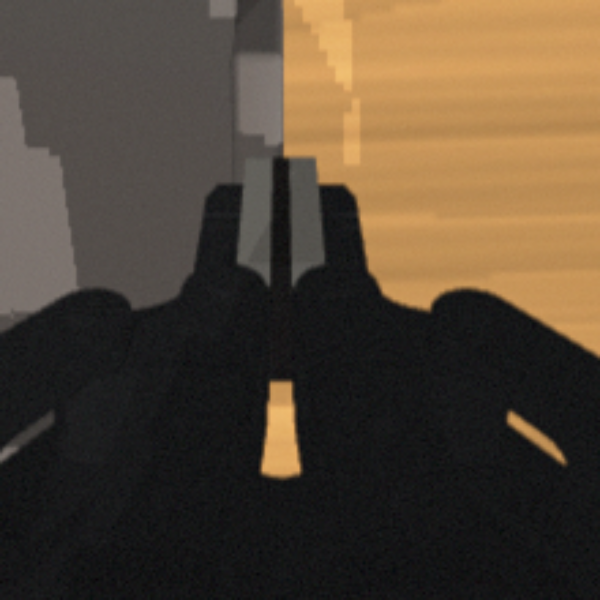

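The crop shows two light pads at x=245–318 with a narrow dark gap and the tab's visible piece ending at the pads (260,140). I'll read the depth at these pixels.

Run:
```python
from h import *
st=state(); p,d=grab_frame("wrist"); P=cloud("wrist",d,st)
for r in (245,252,256,259,262,270,280,290):
    print(r,[(c,*np.round(P[r,c]*1000).tolist()) for c in (268,274,283,290,296)])
c=camera_params("wrist"); print(st["joint_pos"])
```

```text
245 [(268, 509.0, 200.0, 62.0), (274, 509.0, 203.0, 63.0), (283, 510.0, 207.0, 61.0), (290, 539.0, 212.0, -0.0), (296, 538.0, 216.0, 2.0)]
252 [(268, 513.0, 199.0, 62.0), (274, 513.0, 203.0, 63.0), (283, 514.0, 207.0, 60.0), (290, 544.0, 212.0, 2.0), (296, 544.0, 216.0, 2.0)]
256 [(268, 516.0, 199.0, 62.0), (274, 515.0, 202.0, 63.0), (283, 516.0, 207.0, 62.0), (290, 548.0, 211.0, 2.0), (296, 547.0, 216.0, 2.0)]
259 [(268, 517.0, 199.0, 63.0), (274, 514.0, 203.0, 68.0), (283, 514.0, 207.0, 69.0), (290, 515.0, 211.0, 67.0), (296, 551.0, 216.0, 0.0)]
262 [(268, 519.0, 199.0, 63.0), (274, 514.0, 203.0, 72.0), (283, 514.0, 207.0, 72.0), (290, 514.0, 211.0, 72.0), (296, 553.0, 216.0, 1.0)]
270 [(268, 518.0, 199.0, 72.0), (274, 514.0, 203.0, 79.0), (283, 514.0, 207.0, 80.0), (290, 514.0, 210.0, 80.0), (296, 515.0, 213.0, 79.0)]
280 [(268, 513.0, 200.0, 89.0), (274, 514.0, 203.0, 88.0), (283, 514.0, 207.0, 88.0), (290, 514.0, 210.0, 88.0), (296, 514.0, 213.0, 88.0)]
290 [(268, 514.0, 201.0, 95.0), (274, 514.0, 203.0, 96.0), (283, 514.0, 207.0, 96.0), (290, 514.0, 210.0, 96.0), (296, 514.0, 213.0, 97.0)]
[ 2.42500765e-01  7.57202431e-02  1.88938022e+00  2.05587413e-04
  1.17313078e+00 -1.29231927e+00]
```

The depth shows the real finger tips standing on top of the tab at z≈0.063, so they end about 25 mm short of the reported TCP along the tool. I'll reopen, go 24 mm deeper and allow for this offset from now on.

Request:
jog_arm:
  targets:
    - [[0,0,-1.2],[0,0,0],50]
    - [[0,0,-1.2],[0,0,0],50]
    - [[0,0,-1.2],[0,0,0],50]
    - [[0,0,0.9],[0,0,0],50]
    - [[0,0,0.9],[0,0,0],0]
    - [[0,0,0.9],[0,0,0],0]
    - [[0,0,0.9],[0,0,0],0]
    - [[0,0,0.9],[0,0,0],0]

```text
time: 3.35
tool_pos: [0.5246, 0.2063, 0.0137]
tool_rot: [0.001, 0.018, 1.0, 0.0]
contact_force: [-1.2, 0.8, -1.9]
gripper_width: 0.153
grasp_force: 58.9
```

Request:
jog_arm:
  targets:
    - [[-0.3,-0.7,0],[0,0,0],0]
    - [[-0.6,-1.5,0],[0,0,0],0]
    - [[-0.9,-2.4,0],[0,0,0],0]
    - [[-1.2,-3.3,0],[0,0,0],0]
    - [[-1.6,-4.2,0],[0,0,0],0]
    - [[-1.9,-5.1,0],[0,0,0],0]
    - [[-2.2,-5.9,0],[0,0,0],0]
    - [[-2.3,-6.3,0],[0,0,0],0]

```text
time: 4.35
tool_pos: [0.5765, 0.0451, 0.0131]
tool_rot: [0.0, 0.019, 1.0, 0.0]
contact_force: [-0.5, 1.7, -0.3]
gripper_width: 0.155
grasp_force: 60.5
```

Run:
```python
from h import *
p,d=grab_frame("top"); cv2.imwrite("pics/top1.png",p[80:350,150:510][:,:,::-1]); A=cloud("top",d).reshape(-1,3)
s=lambda z0,z1,x0,x1,y0,y1: A[(A[:,2]>z0)&(A[:,2]<z1)&(A[:,0]>x0)&(A[:,0]<x1)&(A[:,1]>y0)&(A[:,1]<y1)]
T=s(.035,.052,.44,.70,-.02,.075); print(rect(T[:,:2]),T.min(0),T.max(0)); st=state(); print(st["tool_pos"],st["contact_force"],st["gripper_width"])
```

```text
[array([525.9,  13.6]), array([90.7, 18.8]), 33.0] [ 0.49151193 -0.01804973  0.03674756] [0.56642808 0.04441613 0.05141602]
[0.57641397 0.04433452 0.01296093] [-1.13629613 -1.68458856 -1.74138798] 0.1544867054327281
```

View pics/top1.png

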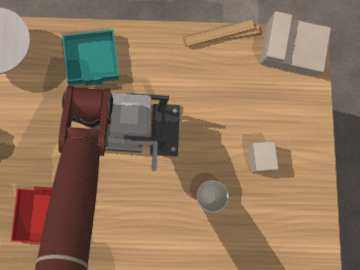

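Request:
jog_arm:
  targets:
    - [[0,0,0],[0,0,0],50]
    - [[0,0,0],[0,0,0],50]
    - [[0,0,0],[0,0,0],50]
    - [[0,0.4,-3],[0,0,0],50]
    - [[0,1,-6],[0,0,0],50]
    - [[0,1,-9],[0,0,0],40]
    - [[1,1,-11],[0,0,0],40]
    - [[4,1,-12],[0,0,0],30]

```text
time: 5.4
tool_pos: [0.5086, 0.0743, 0.2976]
tool_rot: [0.003, 0.017, 1.0, -0.0]
contact_force: [-0.2, -0.1, 0.1]
gripper_width: 0.3
grasp_force: 0.0
```

```bash
cat >> h.py <<'E'
O=np.array([.570,-.0688,0]); XS=np.array([np.cos(YAW),np.sin(YAW),0]); YS=np.array([-np.sin(YAW),np.cos(YAW),0])
def S(x,y,z): return O+x*XS+y*YS+np.array([0,0,z])
def hand(th,al,L=.044,x=-.122):
    "tool pose with bar (bin angle th rad) L before the nominal TCP, tool tilted al deg"
    a=np.radians(164.7)-th; Rm=tool_R(al)
    return S(x,.08*np.cos(a),.18+.08*np.sin(a))+L*Rm[:,2],Rm
E
python3 - <<'E'
from h import *
p,d=grab_frame("top"); A=cloud("top",d).reshape(-1,3)
s=lambda z0,z1,x0,x1,y0,y1: A[(A[:,2]>z0)&(A[:,2]<z1)&(A[:,0]>x0)&(A[:,0]<x1)&(A[:,1]>y0)&(A[:,1]<y1)]
T=s(.035,.052,.46,.70,-.0,.075); print(rect(T[:,:2]),T.min(0),T.max(0)); st=state(); print(st["tool_pos"],st["contact_force"],st["joint_pos"])
T=s(.054,.068,.50,.65,-.0,.075); print("tab",len(T),rect(T[:,:2]))
print(jog(*hand(0,45,-.05)),hand(0,45,-.05)[0])
E
```

```text
[array([578.6,  25.3]), array([ 49.6, 170.7]), 89.7] [4.93183884e-01 7.24620923e-08 3.57514466e-02] [0.66393053 0.0502252  0.05165149]
[0.50482188 0.07509546 0.30298861] [1.6961627  2.9883869  3.36640452] [ 1.78385190e-03 -2.71296467e-01  1.75556391e+00 -1.71527563e-05
  1.64633111e+00 -1.53547449e+00]
tab 1 [array([590.7,  45.2]), array([0., 0.]), 0.0]
([2.12, -10.15, 2.63], [-5.62, 0.07, 0.05]) [ 0.44395879 -0.17677383  0.23646518]
```

Request:
jog_arm:
  targets:
    - [[2,-2,-1],[0,0,0],30]
    - [[2.1,-4,-1],[-1,0,0],30]
    - [[2.1,-6,-1],[-2.2,0,0],30]
    - [[2.1,-8,-1],[-3.4,0,0],30]
    - [[2.1,-10,-0.5],[-4.6,0,0],30]
    - [[2.1,-10.2,0.5],[-5.6,0.1,0],30]
    - [[2.1,-10.2,1.5],[-5.6,0.1,0],30]
    - [[2.1,-10.2,1.5],[-5.6,0.1,0],30]

```text
time: 6.45
tool_pos: [0.4452, -0.1776, 0.2534]
tool_rot: [-0.001, 0.017, 0.924, 0.382]
contact_force: [0.4, 1.0, 0.2]
gripper_width: 0.302
grasp_force: 0.0
```

Run:
```python
from h import *
st=state(); p,d=grab_frame("wrist"); cv2.imwrite("pics/w4.png",p[:,:,::-1]); P=cloud("wrist",d,st).reshape(-1,3)
print(st["tool_pos"],st["tool_rot"],st["joint_pos"],st["gripper_width"])
Q=P[~np.isnan(P[:,0])]
B=Q[(abs(Q[:,0]-.445)<.04)&(abs(Q[:,1]+.141)<.03)&(abs(Q[:,2]-.201)<.025)]
print(len(B)); 
if len(B)>10: print(np.median(B,0),B.min(0),B.max(0))
print(jog(*hand(0,45,-.05)),jog(*hand(0,45)),hand(0,45)[0])
```

```text
[ 0.44516563 -0.17759885  0.25339207] [-0.00149283  0.01650067  0.92408264  0.38183344] [-8.50739730e-01  1.43975004e-03  1.73716089e+00  5.41537308e-01
  1.98055336e+00 -2.31596265e+00] 0.3018487896783293
1508
[ 0.44509042 -0.14573468  0.20909243] [ 0.41120057 -0.14998283  0.19900464] [ 0.48499745 -0.13532088  0.21232474]
([0.07, -0.51, 0.57], [-0.03, -0.1, -0.02]) ([0.01, -0.49, 4.33], [-0.03, -0.1, -0.02]) [ 0.44639442 -0.11035043  0.16999715]
```

View pics/w4.png

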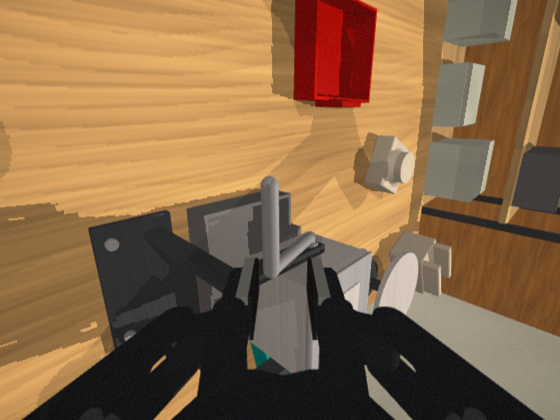

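Wrist view: the round bar stands between the open fingers, bar at (270,225) and fingers at (243,270) and (318,270); depth puts its centre within about 2 mm of the expected place. I'll advance so that the fingers straddle the bar.

Request:
jog_arm:
  targets:
    - [[0,-0.5,0.5],[0,-0.1,0],30]
    - [[0,-0.5,1.5],[0,-0.1,0],30]
    - [[0,-0.5,2.5],[0,-0.1,0],30]
    - [[0,-0.5,3.5],[0,-0.1,0],30]
    - [[0,-0.5,4.3],[0,-0.1,0],30]
    - [[0,-0.5,4.3],[0,-0.1,0],22]
    - [[0,-0.5,4.3],[0,-0.1,0],22]
    - [[0,-0.5,4.3],[0,-0.1,0],22]

```text
time: 7.5
tool_pos: [0.4472, -0.1132, 0.1709]
tool_rot: [0.007, 0.019, 0.925, 0.38]
contact_force: [0.4, 0.2, -0.2]
gripper_width: 0.216
grasp_force: 0.0
```

Run:
```python
from h import *
st=state(); p,d=grab_frame("wrist"); cv2.imwrite("pics/w5.png",p[:,:,::-1])
print(st["tool_pos"],st["contact_force"],st["joint_pos"],st["gripper_width"])
b=pose(st); print(jog(*hand(0,45)))
ths=np.linspace(0,2.6,17)
for th in ths[1:9]: print(round(th,2),jog(*hand(th,45-90*th/2.6),hand(0,45)))
```

```text
[ 0.44723946 -0.1131748   0.17086176] [ 0.44048798  0.19895845 -0.17987763] [-0.77571647 -0.02231346  1.90456487  0.56601784  1.80467715 -2.32821089] 0.21604835985203844
([0.03, 0.06, 0.1], [-0.03, 0.02, -0.03])
0.16 ([-0.0, 0.3, -0.23], [0.7, 0.0, -0.0])
0.32 ([-0.0, 0.63, -0.39], [1.41, 0.0, -0.0])
0.49 ([-0.0, 0.98, -0.49], [2.11, -0.0, 0.0])
0.65 ([-0.0, 1.33, -0.53], [2.81, -0.0, -0.0])
0.81 ([-0.0, 1.68, -0.49], [3.52, -0.0, 0.0])
0.98 ([0.0, 2.02, -0.39], [4.22, -0.0, 0.0])
1.14 ([0.0, 2.33, -0.23], [4.92, 0.0, 0.0])
1.3 ([-0.0, 2.6, -0.01], [5.62, 0.0, 0.0])
```

View pics/w5.png

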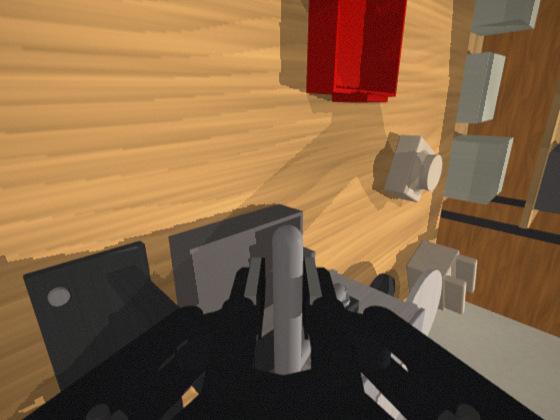

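Wrist view: the bar (288,300) lies between the fingers (250 and 315, row 280), caged with a little play. Starting the first half of the tip.

Request:
jog_arm:
  targets:
    - [[0,0.35,-0.15],[0.7,0,0],22]
    - [[0,0.7,-0.3],[1.4,0,0],22]
    - [[0,1.05,-0.4],[2.1,0,0],22]
    - [[0,1.4,-0.45],[2.8,0,0],22]
    - [[0,1.75,-0.4],[3.5,0,0],22]
    - [[0,2.1,-0.3],[4.2,0,0],22]
    - [[0,2.4,-0.15],[4.9,0,0],22]
    - [[0,2.65,0.1],[5.6,0,0],22]

```text
time: 8.55
tool_pos: [0.4496, -0.0656, 0.2173]
tool_rot: [0.0, 0.021, 1.0, -0.004]
contact_force: [-1.2, -4.6, 2.1]
gripper_width: 0.217
grasp_force: 2.5
```

Run:
```python
from h import *
st=state(); p,d=grab_frame("wrist"); p2,_=grab_frame("scene"); cv2.imwrite("pics/w6.png",np.hstack([cv2.resize(p,(400,300)),cv2.resize(p2[120:320,180:447],(400,300))])[:,:,::-1])
print(st["tool_pos"],st["contact_force"],st["joint_pos"],st["gripper_width"])
print(jog(*hand(1.3,0)))
for th in np.linspace(1.3,2.6,9)[1:]: print(round(th,2),jog(*hand(th,45-90*th/2.6)))
```

```text
[ 0.44961953 -0.06555532  0.21730022] [-1.22088482 -4.61538169  2.1226805 ] [-0.30403798 -0.38254052  1.98191461 -0.00707354  1.53933969 -1.83207595] 0.21735259395449436
([0.06, -0.08, 0.03], [-0.01, 0.0, -0.01])
1.46 ([0.06, 0.26, 0.06], [0.69, 0.0, -0.01])
1.62 ([0.06, 0.6, 0.16], [1.4, 0.0, -0.01])
1.79 ([0.06, 0.91, 0.32], [2.1, 0.0, -0.01])
1.95 ([0.06, 1.18, 0.54], [2.8, 0.0, -0.01])
2.11 ([0.06, 1.42, 0.81], [3.5, 0.0, -0.01])
2.28 ([0.06, 1.6, 1.12], [4.21, 0.0, -0.01])
2.44 ([0.06, 1.71, 1.47], [4.91, -0.0, -0.01])
2.6 ([0.06, 1.77, 1.84], [5.61, -0.0, -0.01])
```

View pics/w6.png

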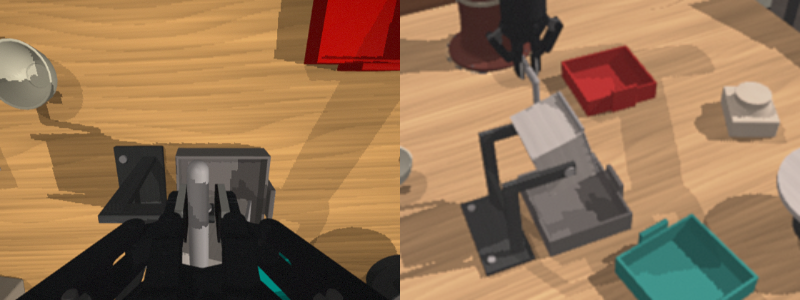

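The scene crop shows the bin half over (at (555,130)) with the bar between the fingers and the tray beneath. I'll go on to the stop.

Request:
jog_arm:
  targets:
    - [[0,0.35,0.08],[0.7,0,0],22]
    - [[0,0.7,0.18],[1.4,0,0],22]
    - [[0,1.0,0.35],[2.1,0,0],22]
    - [[0,1.3,0.6],[2.8,0,0],22]
    - [[0,1.5,0.88],[3.5,0,0],22]
    - [[0,1.7,1.2],[4.2,0,0],22]
    - [[0,1.8,1.57],[4.9,0,0],22]
    - [[0,1.85,1.95],[5.6,0,0],22]

```text
time: 9.65
tool_pos: [0.451, -0.0185, 0.1672]
tool_rot: [-0.009, 0.019, 0.924, -0.383]
contact_force: [-2.1, -7.3, 28.9]
gripper_width: 0.223
grasp_force: 14.5
```

Request:
jog_arm:
  targets:
    - [[0,0.1,0],[0,0,0],22]
    - [[0,0.1,0],[0,0,0],22]
    - [[0,0.1,0],[0,0,0],22]
    - [[0,0.1,0],[0,0,0],22]
    - [[0,0.1,0],[0,0,0],22]
    - [[0,0.1,0],[0,0,0],22]

```text
time: 10.4
tool_pos: [0.4507, -0.019, 0.1672]
tool_rot: [-0.01, 0.021, 0.923, -0.384]
contact_force: [-1.5, -10.7, 8.3]
gripper_width: 0.225
grasp_force: 6.9
```

Run:
```python
from h import *
st=state(); p,d=grab_frame("top"); p2,_=grab_frame("scene"); cv2.imwrite("pics/w7.png",np.hstack([cv2.resize(p[140:290,180:380],(400,300)),cv2.resize(p2[120:320,180:447],(400,300))])[:,:,::-1])
print(st["tool_pos"],st["contact_force"],st["joint_pos"],st["gripper_width"])
print(jog(*hand(2.6,-45)))
```

```text
[ 0.45069876 -0.0189664   0.16716516] [ -1.53609575 -10.67312631   8.31181643] [ 0.25290497 -0.12836895  2.01429304 -0.74413513  1.55303538 -1.14280536] 0.22464055020326848
([0.04, -0.08, -0.11], [-0.02, -0.06, -0.03])
```

View pics/w7.png

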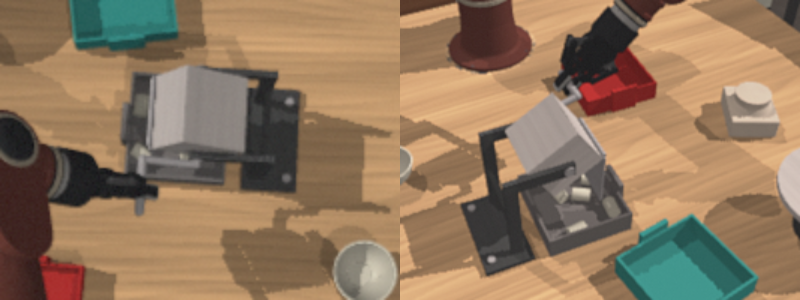

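The bin is right over against its stop and white props lie in the tray (about (560–615,190–230) in the right crop). Turning it back now.

Run:
```python
from h import *
b=pose(state())
for th in np.linspace(2.6,1.3,9)[1:]:
    print(round(th,2),jog(*hand(th-.05,45-90*th/2.6),b))
h0=hand(1.25,0)
for th in np.linspace(1.3,0,9)[1:]:
    print(round(th,2),jog(*hand(th-.05,45-90*th/2.6),h0))
```

```text
2.44 ([0.04, -0.54, -0.38], [-0.73, -0.06, -0.03])
2.28 ([0.04, -0.87, -0.52], [-1.43, -0.06, -0.04])
2.11 ([0.04, -1.22, -0.59], [-2.13, -0.06, -0.04])
1.95 ([0.04, -1.58, -0.59], [-2.84, -0.06, -0.04])
1.79 ([0.03, -1.92, -0.52], [-3.54, -0.06, -0.05])
1.62 ([0.03, -2.25, -0.39], [-4.24, -0.05, -0.05])
1.46 ([0.03, -2.54, -0.2], [-4.94, -0.05, -0.05])
1.3 ([0.03, -2.78, 0.04], [-5.65, -0.05, -0.05])
1.14 ([0.0, -0.34, 0.06], [-0.7, -0.0, -0.0])
0.98 ([0.0, -0.67, 0.19], [-1.41, -0.0, 0.0])
0.81 ([0.0, -0.97, 0.38], [-2.11, -0.0, 0.0])
0.65 ([0.0, -1.23, 0.62], [-2.81, -0.0, -0.0])
0.49 ([0.0, -1.44, 0.91], [-3.52, -0.0, 0.0])
0.32 ([0.0, -1.59, 1.25], [-4.22, 0.0, -0.0])
0.16 ([0.0, -1.68, 1.61], [-4.92, 0.0, -0.0])
0.0 ([0.0, -1.71, 1.99], [-5.62, -0.0, -0.0])
```

Request:
jog_arm:
  targets:
    - [[0,-0.5,-0.35],[-0.7,0,0],22]
    - [[0,-0.85,-0.5],[-1.4,0,0],22]
    - [[0,-1.2,-0.58],[-2.1,0,0],22]
    - [[0,-1.55,-0.58],[-2.8,0,0],22]
    - [[0,-1.9,-0.5],[-3.5,0,0],22]
    - [[0,-2.2,-0.4],[-4.2,0,0],22]
    - [[0,-2.5,-0.2],[-4.9,0,0],22]
    - [[0,-2.8,0.05],[-5.6,0,0],22]

```text
time: 11.5
tool_pos: [0.4493, -0.0659, 0.2139]
tool_rot: [-0.0, 0.02, 1.0, 0.004]
contact_force: [0.6, 3.1, -0.6]
gripper_width: 0.218
grasp_force: 1.5
```

Run:
```python
from h import *
print(jog(*hand(1.25,0)),state()["contact_force"],jog(*hand(-.05,45)))
```

```text
([0.05, -0.11, -0.08], [0.05, -0.0, -0.03]) [ 0.59669535  3.12084435 -0.59532769] ([0.04, -1.83, 1.9], [-5.57, 0.01, -0.03])
```

Request:
jog_arm:
  targets:
    - [[0,-0.45,0],[-0.7,0,0],22]
    - [[0,-0.78,0.1],[-1.4,0,0],22]
    - [[0,-1.08,0.3],[-2.1,0,0],22]
    - [[0,-1.34,0.53],[-2.8,0,0],22]
    - [[0,-1.55,0.83],[-3.5,0,0],22]
    - [[0,-1.7,1.17],[-4.2,0,0],22]
    - [[0,-1.8,1.53],[-4.9,0,0],22]
    - [[0,-1.83,1.9],[-5.6,0,0],22]

```text
time: 12.5
tool_pos: [0.4475, -0.1124, 0.1671]
tool_rot: [0.009, 0.019, 0.923, 0.385]
contact_force: [-2.3, 6.0, 36.7]
gripper_width: 0.219
grasp_force: 17.7
```

Run:
```python
from h import *
st=state(); p2,d=grab_frame("top"); p,_=grab_frame("scene"); cv2.imwrite("pics/w8.png",np.hstack([cv2.resize(p2[140:290,180:380],(400,300)),cv2.resize(p[120:320,180:447],(400,300))])[:,:,::-1])
print(st["contact_force"],jog(*hand(0,45)),jog(*hand(-.05,45)))
A=cloud("top",d).reshape(-1,3)
F=A[(A[:,0]>.52)&(A[:,0]<.62)&(A[:,1]>-.125)&(A[:,1]<-.015)&(A[:,2]>.19)&(A[:,2]<.26)]
print(len(F),np.linalg.lstsq(np.c_[F[:,:2],np.ones(len(F))],F[:,2],rcond=None)[0],np.median(F,0),F.min(0),F.max(0))
```

```text
[-2.29526393  5.95721572 36.68144121] ([0.03, 0.11, -0.04], [0.07, 0.03, -0.03]) ([0.03, -0.02, 0.05], [0.07, 0.03, -0.03])
1338 [ 0.00044716 -0.00730089  0.22697078] [ 0.56917289 -0.06952682  0.22772402] [ 0.52000128 -0.12494657  0.2179303 ] [ 0.61995012 -0.01504675  0.23856611]
```

The bin top is level at 0.2277 m, so it is upright at its stop with the flap shut. Withdrawing.

Request:
jog_arm:
  targets:
    - [[0,0.1,0],[0,0,0],32]
    - [[0,0.1,0],[0,0,0],32]
    - [[0,0.1,-1],[0,0,0],32]
    - [[0,0.1,-2.5],[0,0,0],32]
    - [[0,0.1,-4.5],[0,0,0],32]
    - [[0,0.1,-6.5],[0,0,0],32]
    - [[0,0.1,-8],[0,0,0],32]
    - [[0,0.1,-8],[0,0,0],32]

```text
time: 13.6
tool_pos: [0.442, -0.2529, 0.3111]
tool_rot: [0.008, 0.02, 0.925, 0.379]
contact_force: [0.2, -0.1, -0.4]
gripper_width: 0.318
grasp_force: 0.0
```

Run:
```python
from h import *
st=state(); p2,d=grab_frame("top"); p,d2=grab_frame("scene"); cv2.imwrite("pics/w9.png",np.hstack([cv2.resize(p2[140:290,180:380],(400,300)),cv2.resize(p[120:320,180:447],(400,300))])[:,:,::-1])
print(st["contact_force"],st["tool_pos"])
A=cloud("top",d).reshape(-1,3)
F=A[(A[:,0]>.52)&(A[:,0]<.62)&(A[:,1]>-.125)&(A[:,1]<-.015)&(A[:,2]>.19)&(A[:,2]<.26)]
print(len(F),np.linalg.lstsq(np.c_[F[:,:2],np.ones(len(F))],F[:,2],rcond=None)[0])
```

```text
[ 0.22788455 -0.14449917 -0.44510842] [ 0.44196483 -0.25294298  0.31106283]
1336 [ 0.00188332 -0.00631099  0.22633922]
```

View pics/w9.png

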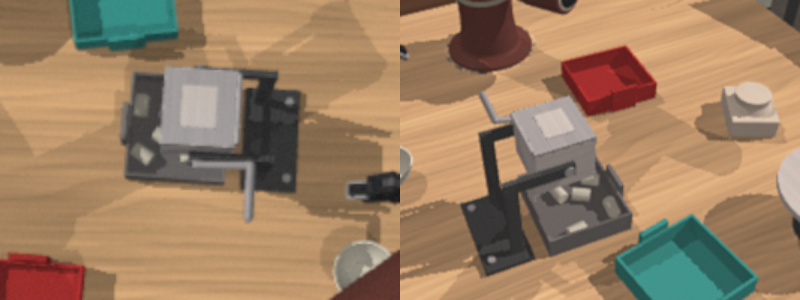

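The right crop shows all five props inside the tray, at (560,194), (590,181), (581,195), (611,206) and (577,228). The bin is upright and shut, and the arm is clear.

```bash
python3 -c "
from plant import *
print(job_done())"
```

```text
the job is handed in; nothing more can be done
None
```

I handed the job in at about 14 s; it returned no verdict. In the last images all five props lie in the tray, the bin is upright with its flap shut, the arm is clear, and it never went near the plaster pieces or the bowl.

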